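# Seal the big cocoa tub

### The arm

A 6-joint arm with a two-finger parallel gripper is mounted at the origin on the work surface. World frame = base frame: x ahead of the robot, y to its left, z up, the work surface at z = 0. Lengths are in m, angles in degrees, forces in N, time in s.
With the tool pointing down it reaches from about 0.35 to 0.975 m from the base axis. Payload 17.4 kg.
Tool frame: the origin (TCP) lies on the centre line of the jaws, within the pads' length; the fingertips stand 11 mm ahead of it and the grasp point (between the pads) lies 8 mm behind it; z points along the fingers, y is the direction in which the jaws open and shut (so a half turn about z gives the same grasp; the last joint's range is limited). The gripper opens to 85 mm and grips with 20 to 120 N. Pads are 22 mm wide; open, the fingers measure 114 mm over their backs; the gripper's body (76 mm by 85 mm) begins 54 mm behind the grasp point. The pads swing forward as they close: fully open they stand 13 mm farther back than shut.
Start: joints at [70.485, 6.646, 82.598, -0, 90.757, -2.166], TCP at [0.201, 0.644, 0.242] pointing down, gripper open.
Joint ranges: [-162.19, 162.19], [-47.58, 125.68], [4.15, 143.07], [-65.23, 245.23], [0.69, 171.88], [-170.13, 170.13]. Speed limits (degrees/s): [108.29, 108.29, 127.2, 180, 180, 180].

### API

Orientations are given as [roll, pitch, yaw] about the fixed x, y, z axes, in that order (R = Rz(yaw) Ry(pitch) Rx(roll)).
In Python, from plant import manip gives the robot as it stands.
- The arm moves only by the tool send_rows, never from a script. Its argument "increments" is a list of rows, each an object of numbers: "dx", "dy", "dz": the shift along the tool's x, y, z in cm; "yaw": the turn about the tool's z in rad; "gripper": the gripper's target within -1 to 1 (fully open at 1, half-way at 0, shut at -1). A call has exactly 10 rows; each row is the pose to reach, as a shift and turn from the pose commanded when the call began, along the tool's axes at that moment; what a row does not reach only later rows make up. A row lasts 1/12 s, in which the tool goes at most 41.7 mm and 7.16 degrees, less where a joint would pass 70% of its speed; a pose out of reach is approached as far as the arm can. A call with a gripper value outside its range is refused whole. The fingers move at their own pace and stop on an object; "force" is the grip in N (left out, the last holds). Time passes only in rows, so rows that repeat a pose let the fingers close, or fill a call up. It gives the time, the measured TCP pose, the force and the opening at its end, in the units of the state.
- manip.get_obs(): the state, without advancing time (a new reading comes with each control period).
- manip.capture(name): name is "side" or "top" or "wrist"; returns the picture (480x640x3 uint8, red, green, blue); there is no depth.
- manip.get_calibration(name): a dict with "fx", "fy", "cx", "cy" (pixels), "cam_to_world" (4x4, takes a point from camera to world coordinates). Camera axes: x right, y down, z forward; pixel columns grow to the right and rows downward; lengths in m; the calibration is good to about 2 mm. A picture is of the moment at which its call begins: read the wrist's pose just before it. get_calibration takes no time and is no camera call; for the wrist camera it gives the pose at the moment of the call.
- manip.job_done(): hands the job in, once; it reports no verdict.
The state is a dict: "time": time; "q": joint angles; "qd": joint speeds; "effort": joint torques, N m; "tcp_pos": TCP position; "orientation": TCP orientation; "wrist_force": force on the tool from outside, world axes, zero at the start; "wrist_torque": the same for the moment, N m; "width": finger opening in m.
Only numpy, scipy, OpenCV 4.12 (cv2) and the standard library are available. Lean on these libraries where they do the work, as an engineer would, in place of code of your own. Each camera call takes 0.05 s, during which the arm holds its last target. There are 200 camera calls.

### The job

On the kitchenette counter, the lid of the bigger square tub is on but its corners are still standing up off the gasket. Press the lid down around its edge, corner by corner, until all four corners are fully seated. Leave the smaller tub, which is already sealed, where it is.

Things in the scene. Friction and masses are not known exactly. Their poses are not given: they have to be found in the camera images.
- tub: The big tub: cream plastic, 158 mm square, with an off-white 170 mm square lid (top 95 mm above the counter) on a dark gasket. Heavy, stands fast at any yaw. Origin: centre of its underside, z up, x and y along its sides. Each lid corner flexes by itself along a straight line across the lid 64 mm from its centre; the middle does not move.
- press_a (a point): Press point on top of the big lid at its +x+y corner, on the diagonal, 98 mm from the centre and 22 mm in from the corner. Raised: 104 to 108 mm above the counter; seated: 95 mm. Pushed straight down with about 8 N (more if nearer the centre) it sinks, shifting outwards up to 5 mm, to a hard stop, and stays down by gasket friction.
- press_b (a point): Press point on top of the big lid at its -x+y corner (in the big tub's axes); sizes, heights and behaviour as for press_a.
- press_c (a point): Press point on top of the big lid at its -x-y corner (in the big tub's axes); sizes, heights and behaviour as for press_a.
- press_d (a point): Press point on top of the big lid at its +x-y corner (in the big tub's axes); sizes, heights and behaviour as for press_a.
- small_tub: Bystander: a loose smaller square tub of the same cream plastic, 108 mm square, 76 mm tall, its flat lid already sealed. Origin: centre of its underside, z up.
Not all that is in view belongs to the job. What is shaped like the tub but red or yellow is not meant.

How it is judged (in metres and radians):
At the end, for the whole second after the job is handed in: All four press points of the big tub's lid are less than 98 mm above the counter (within 3 mm of fully seated), and the small tub is at rest (height (world z) of each of press_a, press_b, press_c, press_d below 0.098 m and linear speed of small_tub below 0.02 m/s); the robot touches nothing.
It fails at once if the smaller tub is moved by more than 20 mm (distance of small_tub from where it was at the start of the episode above 0.02 m).
It also fails if it takes over 45 s, if anything falls off the work surface, if the arm or the gripper's body presses on something with over 40 N, if the wrist force passes 120 N, or if a joint passes its speed limit or range.

## Working session

There is one attempt and no reset: what is moved stays moved. The work goes in short steps, Python scripts to look and compute and a tool call to move; the robot and the scene stay as the last step left them, time stands still between calls to the robot, and variables do not carry over. Pictures are saved under pics/ and viewed, about 8 in all and at most 12, crops included, and the job is handed in when it is done.

Besides the shell and the picture viewer there is one more tool, called after ">>>" by a JSON object that holds its "method" and its "body", one argument or row to a line. send_rows: Moves the arm, as the interface text tells. Its arguments: {"type":"object","properties":{"increments":{"type":"array","items":{"type":"object","properties":{"dx":{"type":"number"},"dy":{"type":"number"},"dz":{"type":"number"},"yaw":{"type":"number"},"gripper":{"type":"number"}}}},"force":{"type":"number"}},"required":["increments"]}

```bash
mkdir -p pics; ls
python3 - <<'E'
from plant import manip
import cv2,numpy as np
o=manip.get_obs();print({k:np.round(v,3).tolist() for k,v in o.items()})
for n in("top","side"):
    cv2.imwrite(f"pics/{n}0.png",manip.capture(n)[:,:,::-1]);c=manip.get_calibration(n);print(n,c)
E
```

```text
pics
{'time': 0.0, 'q': [70.485, 6.673, 82.635, -0.001, 90.758, -2.164], 'qd': [0.017, -0.023, 0.049, 0.065, 0.018, 0.074], 'effort': [-0.001, -73.198, -63.25, -0.0, 0.006, -0.0], 'tcp_pos': [0.201, 0.644, 0.242], 'orientation': [-179.934, -0.002, 162.649], 'wrist_force': [-0.116, -0.683, -0.371], 'wrist_torque': [-0.037, -0.104, 0.03], 'width': 0.085}
top {'fx': 537.5024865635073, 'fy': 537.5024865635073, 'cx': 318.63782883546037, 'cy': 230.72466540381177, 'cam_to_world': array([[ 7.22294629e-03, -9.85967744e-01,  1.66779606e-01,
         3.57123587e-01],
       [-9.99969276e-01, -7.62975283e-03, -1.79857614e-03,
        -1.09654424e-03],
       [ 3.04582523e-03, -1.66761491e-01, -9.85992560e-01,
         1.12801278e+00],
       [ 0.00000000e+00,  0.00000000e+00,  0.00000000e+00,
         1.00000000e+00]])}
side {'fx': 587.5055314613287, 'fy': 587.5055314613287, 'cx': 326.66229951364994, 'cy': 235.8786777386539, 'cam_to_world': array([[ 0.93738651, -0.22614525,  0.26488649,  0.21828558],
       [-0.34772393, -0.65103064,  0.67472008, -0.83239625],
       [ 0.01986448, -0.72458087, -0.68890345,  0.91801743],
       [ 0.        ,  0.        ,  0.        ,  1.        ]])}
```

View pics/top0.png

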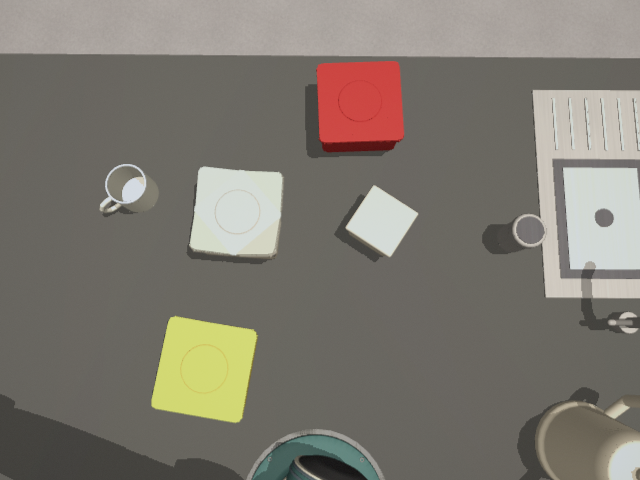

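View pics/side0.png

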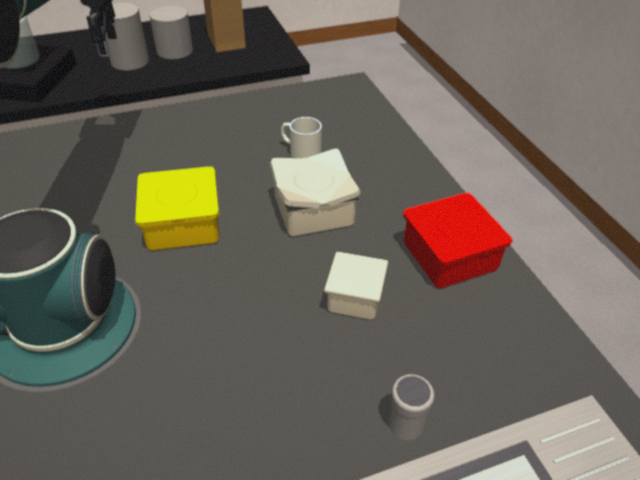

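The top view shows the cream big tub with its ring at about (238,212) and the lid corners at roughly (200,168), (284,172), (274,258) and (192,249). The small tub is at (382,221). The side view shows the raised corners around (325,155) and (355,190), and the mug close behind the tub.

```bash
cat > h.py <<'E'
import numpy as np,cv2
from plant import manip
def ray(c,uv,z):
    T=c["cam_to_world"];uv=np.atleast_2d(uv).astype(float)
    d=np.c_[(uv[:,0]-c["cx"])/c["fx"],(uv[:,1]-c["cy"])/c["fy"],np.ones(len(uv))]@T[:3,:3].T
    s=(z-T[2,3])/d[:,2];return T[:3,3]+d*s[:,None]
def proj(c,P):
    T=c["cam_to_world"];p=(np.atleast_2d(P)-T[:3,3])@T[:3,:3];return np.c_[p[:,0]/p[:,2]*c["fx"]+c["cx"],p[:,1]/p[:,2]*c["fy"]+c["cy"]]
E
python3 - <<'E'
from h import *
c=manip.get_calibration("top")
im=cv2.imread("pics/top0.png");h=cv2.cvtColor(im,cv2.COLOR_BGR2HSV)
m=((h[...,2]>185)&(h[...,1]<60)).astype(np.uint8)
for x0,x1,y0,y1,z in((175,300,150,275,.11),(335,430,175,265,.076)):
    k=np.zeros_like(m);k[y0:y1,x0:x1]=m[y0:y1,x0:x1]
    k=cv2.morphologyEx(k,cv2.MORPH_CLOSE,np.ones((5,5)))
    ct=max(cv2.findContours(k,cv2.RETR_EXTERNAL,cv2.CHAIN_APPROX_NONE)[0],key=cv2.contourArea)
    q=cv2.approxPolyDP(ct,8,True)[:,0];w=ray(c,q,z)
    print(q.tolist(),np.round(w,3).tolist())
    print(np.round([np.linalg.norm(w[i]-w[i-1]) for i in range(len(w))],3),np.degrees([np.arctan2(*(w[i]-w[i-1])[[1,0]]) for i in range(len(w))]).round(1))
    print(cv2.minAreaRect(ray(c,ct[:,0],z)[:,:2].astype(np.float32)))
cv2.imwrite("pics/lid.png",cv2.resize(im[150:280,170:310],None,fx=4,fy=4,interpolation=cv2.INTER_CUBIC))
print(ray(c,(238,212),.095))
E
```

```text
[[200, 168], [190, 245], [275, 250], [281, 175]] [[0.652, 0.23, 0.11], [0.5, 0.243, 0.11], [0.491, 0.08, 0.11], [0.639, 0.071, 0.11]]
[0.159 0.153 0.163 0.148] [ 85.4 175.3 -93.   -3.4]
((0.5665580630302429, 0.15511134266853333), (0.16745680570602417, 0.1675424426794052), 86.140625)
[[373, 186], [346, 228], [389, 256], [417, 213]] [[0.627, -0.112, 0.076], [0.541, -0.057, 0.076], [0.486, -0.142, 0.076], [0.572, -0.199, 0.076]]
[0.103 0.102 0.101 0.104] [  57.9  147.7 -123.2  -33.4]
((0.5574526786804199, -0.12800255417823792), (0.10578207671642303, 0.10554079711437225), 56.77565383911133)
[[0.56785082 0.15531936 0.095     ]]
```

View pics/lid.png

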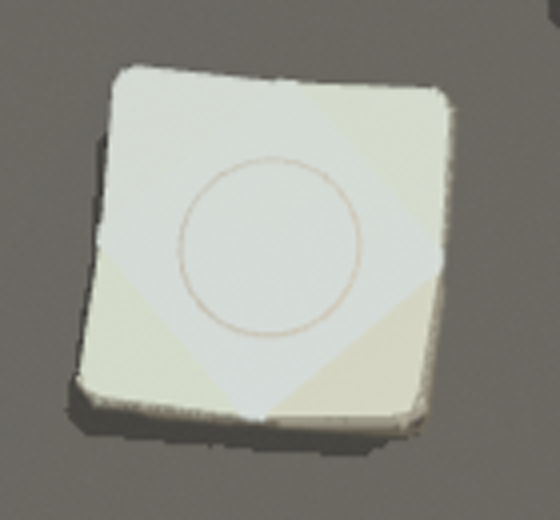

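Lid: ring centre at crop (270,247), which is full-image (237.5,211.8). That gives a centre of (0.568, 0.155) and a yaw of about -4°, and the square measures 167 mm against the 170 mm stated. The press points are 98 mm out at 41°, 131°, 221° and 311°: A (0.642,0.219), B (0.504,0.229), C (0.494,0.091), D (0.632,0.081). I'll shut the jaws and start with B, the nearest.

>>> {"method": "send_rows", "body": {
  "increments": [
    {"dx":-3.3,"dy":-2.4,"dz":0.4,"yaw":-0.03,"gripper":-1},
    {"dx":-6.6,"dy":-4.8,"dz":0.8,"yaw":-0.06,"gripper":-1},
    {"dx":-9.9,"dy":-7.2,"dz":1.2,"yaw":-0.09,"gripper":-1},
    {"dx":-13.2,"dy":-9.6,"dz":1.6,"yaw":-0.12,"gripper":-1},
    {"dx":-16.5,"dy":-12,"dz":2,"yaw":-0.15,"gripper":-1},
    {"dx":-19.8,"dy":-14.4,"dz":2.4,"yaw":-0.18,"gripper":-1},
    {"dx":-23.1,"dy":-16.8,"dz":2.8,"yaw":-0.21,"gripper":-1},
    {"dx":-26.4,"dy":-19.2,"dz":3.2,"yaw":-0.24,"gripper":-1},
    {"dx":-29.7,"dy":-21.6,"dz":3.6,"yaw":-0.27,"gripper":-1},
    {"dx":-33,"dy":-24,"dz":4,"yaw":-0.303,"gripper":-1}
  ]
}}

```text
time: 0.93
tcp_pos: [0.4454, 0.3149, 0.202]
orientation: [-180.0, -0.0, -179.9]
wrist_force: [0.6, 0.2, 0.0]
width: 0.0004
```

>>> {"method": "send_rows", "body": {
  "increments": [
    {"dx":-2,"dy":-2.9,"dz":1.5,"gripper":-1},
    {"dx":-4,"dy":-5.8,"dz":3,"gripper":-1},
    {"dx":-5.9,"dy":-8.6,"dz":4.5,"gripper":-1},
    {"dx":-5.9,"dy":-8.6,"dz":6,"gripper":-1},
    {"dx":-5.9,"dy":-8.6,"dz":7,"gripper":-1},
    {"dx":-5.9,"dy":-8.6,"dz":7.5,"gripper":-1},
    {"dx":-5.9,"dy":-8.6,"dz":7.5,"gripper":-1},
    {"dx":-5.9,"dy":-8.6,"dz":7.5,"gripper":-1},
    {"dx":-5.9,"dy":-8.6,"dz":7.5,"gripper":-1},
    {"dx":-5.9,"dy":-8.6,"dz":7.5,"gripper":-1}
  ]
}}

```text
invalid input
```

Run:
```python
from h import *
o=manip.get_obs();print(o["tcp_pos"],o["wrist_force"])
a=manip.capture("top")[:,:,::-1];b=manip.capture("side")[:,:,::-1]
A=cv2.resize(a[140:280,170:310],(400,400));B=cv2.resize(b[120:260,240:380],(400,400))
cv2.imwrite("pics/b1.png",np.hstack([A,B]))
```

```text
[0.44535349 0.31494092 0.20203218] [0.5963265  0.18177202 0.00133144]
```

View pics/b1.png

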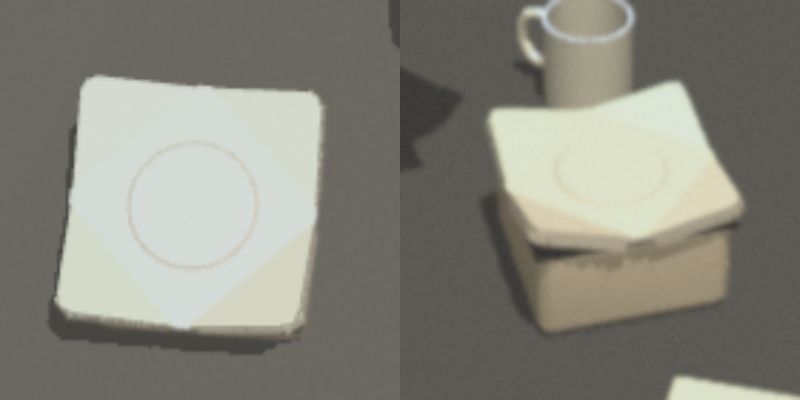

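The move was refused, so the arm hasn't shifted. The picture shows only the tub with its corners still up. I'll resend with every field filled in.

>>> {"method": "send_rows", "body": {
  "increments": [
    {"dx":-2,"dy":-2.9,"dz":1.5,"yaw":0,"gripper":-1},
    {"dx":-4,"dy":-5.8,"dz":3,"yaw":0,"gripper":-1},
    {"dx":-5.9,"dy":-8.6,"dz":4.5,"yaw":0,"gripper":-1},
    {"dx":-5.9,"dy":-8.6,"dz":6,"yaw":0,"gripper":-1},
    {"dx":-5.9,"dy":-8.6,"dz":7,"yaw":0,"gripper":-1},
    {"dx":-5.9,"dy":-8.6,"dz":7.5,"yaw":0,"gripper":-1},
    {"dx":-5.9,"dy":-8.6,"dz":7.5,"yaw":0,"gripper":-1},
    {"dx":-5.9,"dy":-8.6,"dz":7.5,"yaw":0,"gripper":-1},
    {"dx":-5.9,"dy":-8.6,"dz":7.5,"yaw":0,"gripper":-1},
    {"dx":-5.9,"dy":-8.6,"dz":7.5,"yaw":0,"gripper":-1}
  ]
}}

```text
time: 1.87
tcp_pos: [0.5038, 0.2315, 0.1283]
orientation: [180.0, 0.1, -179.9]
wrist_force: [-0.5, 0.3, -0.3]
width: 0.0001
```

>>> {"method": "send_rows", "body": {
  "increments": [
    {"dx":0,"dy":0,"dz":0.3,"yaw":0,"gripper":-1},
    {"dx":0,"dy":0,"dz":0.6,"yaw":0,"gripper":-1},
    {"dx":0,"dy":0,"dz":0.8,"yaw":0,"gripper":-1},
    {"dx":0,"dy":0,"dz":1.0,"yaw":0,"gripper":-1},
    {"dx":0,"dy":0,"dz":1.2,"yaw":0,"gripper":-1},
    {"dx":0,"dy":0,"dz":1.4,"yaw":0,"gripper":-1},
    {"dx":0,"dy":0,"dz":1.6,"yaw":0,"gripper":-1},
    {"dx":0,"dy":0,"dz":1.8,"yaw":0,"gripper":-1},
    {"dx":0,"dy":0,"dz":1.8,"yaw":0,"gripper":-1},
    {"dx":0,"dy":0,"dz":1.8,"yaw":0,"gripper":-1}
  ]
}}

```text
time: 2.7
tcp_pos: [0.5038, 0.2311, 0.1095]
orientation: [180.0, 0.0, -180.0]
wrist_force: [-0.8, 2.4, 3.1]
width: -0.0001
```

>>> {"method": "send_rows", "body": {
  "increments": [
    {"dx":0,"dy":0,"dz":0.05,"yaw":0,"gripper":-1},
    {"dx":0,"dy":0,"dz":0.1,"yaw":0,"gripper":-1},
    {"dx":0,"dy":0,"dz":0.15,"yaw":0,"gripper":-1},
    {"dx":0,"dy":0,"dz":0.2,"yaw":0,"gripper":-1},
    {"dx":0,"dy":0,"dz":0.25,"yaw":0,"gripper":-1},
    {"dx":0,"dy":0,"dz":0.3,"yaw":0,"gripper":-1},
    {"dx":0,"dy":0,"dz":0.35,"yaw":0,"gripper":-1},
    {"dx":0,"dy":0,"dz":0.4,"yaw":0,"gripper":-1},
    {"dx":0,"dy":0,"dz":0.4,"yaw":0,"gripper":-1},
    {"dx":0,"dy":0,"dz":0.4,"yaw":0,"gripper":-1}
  ]
}}

```text
time: 3.53
tcp_pos: [0.5038, 0.2313, 0.106]
orientation: [179.9, 0.0, -180.0]
wrist_force: [-3.7, 3.3, 8.4]
width: 0.0
```

>>> {"method": "send_rows", "body": {
  "increments": [
    {"dx":0,"dy":0,"dz":0.05,"yaw":0,"gripper":-1},
    {"dx":0,"dy":0,"dz":0.1,"yaw":0,"gripper":-1},
    {"dx":0,"dy":0,"dz":0.15,"yaw":0,"gripper":-1},
    {"dx":0,"dy":0,"dz":0.2,"yaw":0,"gripper":-1},
    {"dx":0,"dy":0,"dz":0.25,"yaw":0,"gripper":-1},
    {"dx":0,"dy":0,"dz":0.3,"yaw":0,"gripper":-1},
    {"dx":0,"dy":0,"dz":0.3,"yaw":0,"gripper":-1},
    {"dx":0,"dy":0,"dz":0.3,"yaw":0,"gripper":-1},
    {"dx":0,"dy":0,"dz":0.3,"yaw":0,"gripper":-1},
    {"dx":0,"dy":0,"dz":0.3,"yaw":0,"gripper":-1}
  ]
}}

```text
time: 4.37
tcp_pos: [0.5041, 0.2315, 0.1057]
orientation: [179.9, 0.1, -180.0]
wrist_force: [-15.3, -0.7, 34.4]
width: -0.0
```

B is seated: a hard stop with TCP z at 0.1057, which puts the fingertip at 95 mm, at 34 N. Next is C.

>>> {"method": "send_rows", "body": {
  "increments": [
    {"dx":0,"dy":0,"dz":-1.5,"yaw":0,"gripper":-1},
    {"dx":0,"dy":0,"dz":-4,"yaw":0,"gripper":-1},
    {"dx":0.2,"dy":-3,"dz":-4,"yaw":0,"gripper":-1},
    {"dx":0.4,"dy":-6,"dz":-4,"yaw":0,"gripper":-1},
    {"dx":0.7,"dy":-9,"dz":-4,"yaw":0,"gripper":-1},
    {"dx":1.0,"dy":-12,"dz":-4,"yaw":0,"gripper":-1},
    {"dx":1.0,"dy":-14.1,"dz":-4,"yaw":0,"gripper":-1},
    {"dx":1.0,"dy":-14.1,"dz":-3,"yaw":0,"gripper":-1},
    {"dx":1.0,"dy":-14.1,"dz":-2.6,"yaw":0,"gripper":-1},
    {"dx":1.0,"dy":-14.1,"dz":-2.6,"yaw":0,"gripper":-1}
  ]
}}

```text
time: 5.2
tcp_pos: [0.4932, 0.09, 0.1268]
orientation: [-180.0, -0.1, 180.0]
wrist_force: [0.2, -0.5, -0.2]
width: -0.0003
```

>>> {"method": "send_rows", "body": {
  "increments": [
    {"dx":0,"dy":0,"dz":0.4,"yaw":0,"gripper":-1},
    {"dx":0,"dy":0,"dz":0.8,"yaw":0,"gripper":-1},
    {"dx":0,"dy":0,"dz":1.1,"yaw":0,"gripper":-1},
    {"dx":0,"dy":0,"dz":1.4,"yaw":0,"gripper":-1},
    {"dx":0,"dy":0,"dz":1.6,"yaw":0,"gripper":-1},
    {"dx":0,"dy":0,"dz":1.8,"yaw":0,"gripper":-1},
    {"dx":0,"dy":0,"dz":2.0,"yaw":0,"gripper":-1},
    {"dx":0,"dy":0,"dz":2.1,"yaw":0,"gripper":-1},
    {"dx":0,"dy":0,"dz":2.2,"yaw":0,"gripper":-1},
    {"dx":0,"dy":0,"dz":2.2,"yaw":0,"gripper":-1}
  ]
}}

```text
time: 6.03
tcp_pos: [0.4939, 0.0905, 0.1065]
orientation: [-180.0, 0.0, -179.9]
wrist_force: [-0.5, -1.8, 3.6]
width: -0.0002
```

>>> {"method": "send_rows", "body": {
  "increments": [
    {"dx":0,"dy":0,"dz":0.05,"yaw":0,"gripper":-1},
    {"dx":0,"dy":0,"dz":0.1,"yaw":0,"gripper":-1},
    {"dx":0,"dy":0,"dz":0.15,"yaw":0,"gripper":-1},
    {"dx":0,"dy":0,"dz":0.2,"yaw":0,"gripper":-1},
    {"dx":0,"dy":0,"dz":0.25,"yaw":0,"gripper":-1},
    {"dx":0,"dy":0,"dz":0.3,"yaw":0,"gripper":-1},
    {"dx":0,"dy":0,"dz":0.35,"yaw":0,"gripper":-1},
    {"dx":0,"dy":0,"dz":0.4,"yaw":0,"gripper":-1},
    {"dx":0,"dy":0,"dz":0.4,"yaw":0,"gripper":-1},
    {"dx":0,"dy":0,"dz":0.4,"yaw":0,"gripper":-1}
  ]
}}

```text
time: 6.87
tcp_pos: [0.4942, 0.0903, 0.1056]
orientation: [-180.0, 0.1, -179.9]
wrist_force: [-19.9, -7.0, 38.5]
width: -0.0001
```

C is seated too, at z 0.1056 and 38 N. Next is D.

>>> {"method": "send_rows", "body": {
  "increments": [
    {"dx":0,"dy":0,"dz":-1.5,"yaw":0,"gripper":-1},
    {"dx":0,"dy":0,"dz":-4,"yaw":0,"gripper":-1},
    {"dx":-3,"dy":-0.2,"dz":-4,"yaw":0,"gripper":-1},
    {"dx":-6,"dy":-0.4,"dz":-4,"yaw":0,"gripper":-1},
    {"dx":-9,"dy":-0.6,"dz":-4,"yaw":0,"gripper":-1},
    {"dx":-12,"dy":-0.8,"dz":-4,"yaw":0,"gripper":-1},
    {"dx":-13.8,"dy":-0.9,"dz":-4,"yaw":0,"gripper":-1},
    {"dx":-13.8,"dy":-0.9,"dz":-3,"yaw":0,"gripper":-1},
    {"dx":-13.8,"dy":-0.9,"dz":-2.6,"yaw":0,"gripper":-1},
    {"dx":-13.8,"dy":-0.9,"dz":-2.6,"yaw":0,"gripper":-1}
  ]
}}

```text
time: 7.7
tcp_pos: [0.6306, 0.0815, 0.1263]
orientation: [-180.0, -0.2, -179.9]
wrist_force: [-0.7, 0.4, -0.3]
width: 0.0002
```

>>> {"method": "send_rows", "body": {
  "increments": [
    {"dx":0,"dy":0,"dz":0.4,"yaw":0,"gripper":-1},
    {"dx":0,"dy":0,"dz":0.8,"yaw":0,"gripper":-1},
    {"dx":0,"dy":0,"dz":1.1,"yaw":0,"gripper":-1},
    {"dx":0,"dy":0,"dz":1.4,"yaw":0,"gripper":-1},
    {"dx":0,"dy":0,"dz":1.6,"yaw":0,"gripper":-1},
    {"dx":0,"dy":0,"dz":1.8,"yaw":0,"gripper":-1},
    {"dx":0,"dy":0,"dz":2.0,"yaw":0,"gripper":-1},
    {"dx":0,"dy":0,"dz":2.1,"yaw":0,"gripper":-1},
    {"dx":0,"dy":0,"dz":2.2,"yaw":0,"gripper":-1},
    {"dx":0,"dy":0,"dz":2.2,"yaw":0,"gripper":-1}
  ]
}}

```text
time: 8.53
tcp_pos: [0.6323, 0.0805, 0.1074]
orientation: [-180.0, 0.2, -180.0]
wrist_force: [2.5, -2.4, 4.9]
width: 0.0003
```

>>> {"method": "send_rows", "body": {
  "increments": [
    {"dx":0,"dy":0,"dz":0.05,"yaw":0,"gripper":-1},
    {"dx":0,"dy":0,"dz":0.1,"yaw":0,"gripper":-1},
    {"dx":0,"dy":0,"dz":0.15,"yaw":0,"gripper":-1},
    {"dx":0,"dy":0,"dz":0.2,"yaw":0,"gripper":-1},
    {"dx":0,"dy":0,"dz":0.25,"yaw":0,"gripper":-1},
    {"dx":0,"dy":0,"dz":0.3,"yaw":0,"gripper":-1},
    {"dx":0,"dy":0,"dz":0.35,"yaw":0,"gripper":-1},
    {"dx":0,"dy":0,"dz":0.35,"yaw":0,"gripper":-1},
    {"dx":0,"dy":0,"dz":0.35,"yaw":0,"gripper":-1},
    {"dx":0,"dy":0,"dz":0.35,"yaw":0,"gripper":-1}
  ]
}}

```text
time: 9.37
tcp_pos: [0.6326, 0.0805, 0.1058]
orientation: [-180.0, 0.2, -180.0]
wrist_force: [-4.6, -4.6, 21.2]
width: -0.0
```

D is seated at z 0.1058 and 21 N. Last is A.

>>> {"method": "send_rows", "body": {
  "increments": [
    {"dx":0,"dy":0,"dz":-1.5,"yaw":0,"gripper":-1},
    {"dx":0,"dy":0,"dz":-4,"yaw":0,"gripper":-1},
    {"dx":-0.2,"dy":3,"dz":-4,"yaw":0,"gripper":-1},
    {"dx":-0.4,"dy":6,"dz":-4,"yaw":0,"gripper":-1},
    {"dx":-0.6,"dy":9,"dz":-4,"yaw":0,"gripper":-1},
    {"dx":-0.8,"dy":12,"dz":-4,"yaw":0,"gripper":-1},
    {"dx":-1,"dy":13.8,"dz":-4,"yaw":0,"gripper":-1},
    {"dx":-1,"dy":13.8,"dz":-3,"yaw":0,"gripper":-1},
    {"dx":-1,"dy":13.8,"dz":-2.6,"yaw":0,"gripper":-1},
    {"dx":-1,"dy":13.8,"dz":-2.6,"yaw":0,"gripper":-1}
  ]
}}

```text
time: 10.2
tcp_pos: [0.6411, 0.2181, 0.1273]
orientation: [-179.9, -0.1, -180.0]
wrist_force: [0.0, 0.3, -0.5]
width: -0.0001
```

>>> {"method": "send_rows", "body": {
  "increments": [
    {"dx":0,"dy":0,"dz":0.4,"yaw":0,"gripper":-1},
    {"dx":0,"dy":0,"dz":0.8,"yaw":0,"gripper":-1},
    {"dx":0,"dy":0,"dz":1.1,"yaw":0,"gripper":-1},
    {"dx":0,"dy":0,"dz":1.4,"yaw":0,"gripper":-1},
    {"dx":0,"dy":0,"dz":1.6,"yaw":0,"gripper":-1},
    {"dx":0,"dy":0,"dz":1.8,"yaw":0,"gripper":-1},
    {"dx":0,"dy":0,"dz":2.0,"yaw":0,"gripper":-1},
    {"dx":0,"dy":0,"dz":2.1,"yaw":0,"gripper":-1},
    {"dx":0,"dy":0,"dz":2.2,"yaw":0,"gripper":-1},
    {"dx":0,"dy":0,"dz":2.2,"yaw":0,"gripper":-1}
  ]
}}

```text
time: 11.03
tcp_pos: [0.6427, 0.2187, 0.108]
orientation: [179.9, 0.2, 180.0]
wrist_force: [2.6, 1.1, 5.6]
width: -0.0001
```

>>> {"method": "send_rows", "body": {
  "increments": [
    {"dx":0,"dy":0,"dz":0.05,"yaw":0,"gripper":-1},
    {"dx":0,"dy":0,"dz":0.1,"yaw":0,"gripper":-1},
    {"dx":0,"dy":0,"dz":0.15,"yaw":0,"gripper":-1},
    {"dx":0,"dy":0,"dz":0.2,"yaw":0,"gripper":-1},
    {"dx":0,"dy":0,"dz":0.25,"yaw":0,"gripper":-1},
    {"dx":0,"dy":0,"dz":0.3,"yaw":0,"gripper":-1},
    {"dx":0,"dy":0,"dz":0.35,"yaw":0,"gripper":-1},
    {"dx":0,"dy":0,"dz":0.4,"yaw":0,"gripper":-1},
    {"dx":0,"dy":0,"dz":0.4,"yaw":0,"gripper":-1},
    {"dx":0,"dy":0,"dz":0.4,"yaw":0,"gripper":-1}
  ]
}}

```text
time: 11.87
tcp_pos: [0.6429, 0.2189, 0.1059]
orientation: [179.9, 0.2, 180.0]
wrist_force: [-3.3, 0.3, 19.7]
width: -0.0
```

>>> {"method": "send_rows", "body": {
  "increments": [
    {"dx":0,"dy":0,"dz":-1.5,"yaw":0,"gripper":-1},
    {"dx":0,"dy":0,"dz":-4,"yaw":0,"gripper":-1},
    {"dx":0,"dy":0,"dz":-8,"yaw":0,"gripper":-1},
    {"dx":0,"dy":0,"dz":-12,"yaw":0,"gripper":-1},
    {"dx":3,"dy":3,"dz":-13,"yaw":0,"gripper":-1},
    {"dx":6,"dy":6,"dz":-13,"yaw":0,"gripper":-1},
    {"dx":9,"dy":9,"dz":-13,"yaw":0,"gripper":-1},
    {"dx":12,"dy":12,"dz":-13,"yaw":0,"gripper":-1},
    {"dx":15,"dy":14,"dz":-13,"yaw":0,"gripper":-1},
    {"dx":18,"dy":16,"dz":-13,"yaw":0,"gripper":-1}
  ]
}}

```text
time: 12.7
tcp_pos: [0.4599, 0.3796, 0.2332]
orientation: [180.0, 0.0, -180.0]
wrist_force: [0.3, 0.2, 0.1]
width: -0.0002
```

Run:
```python
from h import *
o=manip.get_obs();print(o["tcp_pos"],o["wrist_force"])
a=manip.capture("top")[:,:,::-1];b=manip.capture("side")[:,:,::-1]
cv2.imwrite("pics/top9.png",a)
A=cv2.resize(a[140:280,170:310],(400,400));B=cv2.resize(b[120:260,240:380],(400,400))
cv2.imwrite("pics/b9.png",np.hstack([A,B]))
h=cv2.cvtColor(a,cv2.COLOR_BGR2HSV);m=((h[...,2]>185)&(h[...,1]<60)).astype(np.uint8)
c=manip.get_calibration("top")
for x0,x1,y0,y1,z in((175,300,150,275,.095),(335,430,175,265,.076)):
    k=np.zeros_like(m);k[y0:y1,x0:x1]=m[y0:y1,x0:x1]
    ct=max(cv2.findContours(k,cv2.RETR_EXTERNAL,cv2.CHAIN_APPROX_NONE)[0],key=cv2.contourArea)
    print(cv2.minAreaRect(ray(c,ct[:,0],z)[:,:2].astype(np.float32)))
```

```text
[0.45993942 0.37958683 0.23316713] [0.34094377 0.17520674 0.10573393]
((0.5689242482185364, 0.156638503074646), (0.17049013078212738, 0.16958150267601013), 86.01415252685547)
((0.5574526786804199, -0.12800255417823792), (0.10578207671642303, 0.10554079711437225), 56.77565383911133)
```

View pics/b9.png

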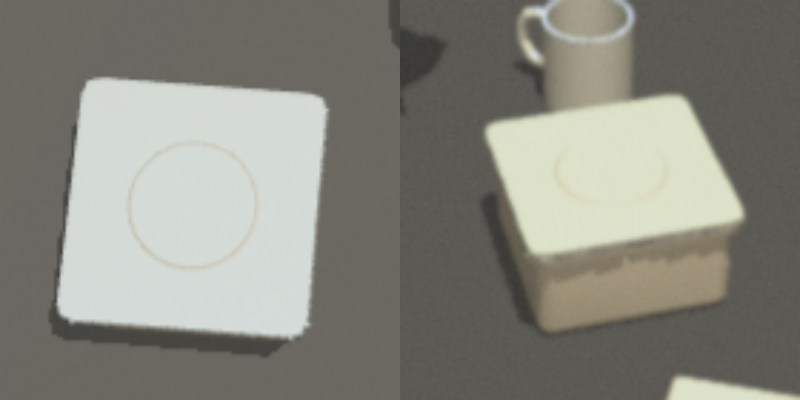

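The lid now shows one even shade with no crease lines in either view, and its outline at z = 95 mm is 170 x 170 mm. The small tub's outline hasn't changed, and the arm is clear.

```bash
python3 -c "
from plant import manip;print(manip.job_done())"
```

```text
the job is handed in; nothing more can be done
None
```

All four corners of the big tub's lid are pressed down to their hard stop, and I have handed the job in; no verdict is reported. I pressed each corner in turn with the jaws shut, then lifted the arm clear, at 12.7 s on the robot's clock.

- **Corners:** each press ended with the TCP at z = 0.1056 to 0.1059 m, which puts the fingertips at about 95 mm. The downward force at the end of each press was 20 to 38 N.
- **Lid:** the last pictures show it flat and evenly shaded, with no crease lines. Its outline at 95 mm height measures 170 x 170 mm, as it should.
- **Small tub:** its measured position is the same as at the start, (0.557, -0.128).
- **Arm:** it stands clear of everything, with the wrist force near zero.

One move call was refused as "invalid input"; the arm did not move, and the same rows went through once I added the yaw value. No check failed or disagreed.

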